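# Lift a bread roll with the small tongs

### The job

Take the small steel tongs up and off the wooden peg they hang on, close them around the little bread roll on the clear tray, and lift the roll at least 10 cm clear of the tray. Finish while still holding it there, steady in the tongs: do not put anything down, never touch the roll with the gripper itself, and leave the other things on the tray where they are.

Things in the scene. Friction and masses are not known exactly. Their poses are not given: they have to be found in the camera images.
- tongs_grip (a point): Grip point of the tongs, midway between their arms. Hanging: z up, x along the peg (free end to post), y from arm to arm, the way they close. Top of the tongs 39 mm above this point, underside of the top bar 36 mm above, tips 109 mm below. At this height the sprung-open tongs are 47 mm over the outsides of the arms (y), each arm 16 mm wide (x); they spread to 82 mm over the tips.
- tongs: The whole tongs: small sprung steel serving tongs, an upside-down U 148 mm tall, 75 g, hanging upright astride a horizontal peg that runs through the U just under its top bar. Origin on the underside of the bar, 36 mm above the grip point, same axes. Lifted straight up, the open tongs come off the peg.
- tong_l: The tongs' +y arm: a straight strip 3 mm thick ending in a flat paddle 30 mm wide (x), 42 mm high. Origin on its pivot, 17 mm to +y and 8 mm below the bar's underside. Both arms pivot inwards alike, sprung open: at the grip height it takes about 3 N on each arm to start closing them, 6 N to reach the roll. Free gap between the tips 78 mm.
- tong_r: The -y arm, the mirror image. Each mm an arm is pressed in at the grip height brings its tip in by about 5 mm: 44 mm over the arms at the grip height leaves a gap of about 65 mm at the tips, the roll is pinched at about 40 mm, and the tips meet at about 32 mm.
- roll_center (a point): Centre of the small round bread roll, 42 mm in diameter and 34 mm high, flat underneath, standing on the tray floor (this point is 17 mm above the tray floor and its widest part lies 11 to 18 mm above the floor). About 35 g.
- roll: The same roll; origin at the centre of its underside.
- stand: Fixed wooden peg stand on one side of the tray: round foot 90 mm wide, post 18 mm thick and 188 mm high, and a horizontal peg 10 mm thick along the stand's own -x, axis 180 mm above the table, ending 102 mm from the post's axis in a ball 16 mm thick. The tongs hang 60 mm from the post's axis. Origin at the middle of the foot, on the table.
- tray: Fixed clear acrylic tray insert, 300 mm (x) by 440 mm (y), rim 14 mm high, its floor 5 mm above the table. Origin at the middle of its underside. The roll stands in its middle third along y; other things stand towards both y ends and the spoon at its far (+x) edge.
- ramekin: White ceramic ramekin, 80 mm wide, 42 mm high, on the tray; origin under its centre. To be left alone.
- pegboard: Pegboard toy, 100 x 58 mm, 55 mm high with its three pegs, on the tray; origin under its centre. To be left alone.
- snackpot: Snack pot with twist cap, 72 mm wide, 68 mm high, on the tray; origin under its centre. To be left alone.
- cup: Toddler's lidded cup, 66 mm wide, 74 mm high, on the tray; origin under its centre. To be left alone.
- spoon: Lime green toddler's spoon, 113 mm long and 10 mm high, lying along the tray's far edge; origin under its middle. To be left alone.
- warmer: Fixed bottle warmer, 110 mm wide, 138 mm high, on the other side of the tray from the stand; origin under its centre.

How it is judged:
By the outcome, as a careful person would: the job done as asked, in the order asked, and still so for the second after the job is handed in, while the arm keeps its last pose, push and grip.
It also fails if it takes over 51 s, if anything falls off the work surface, if the arm or the gripper's body presses on something with over 40 N, if the wrist force passes 120 N, or if a joint passes its speed limit or range.

### The arm

A 7-joint arm with a two-finger parallel gripper is mounted at the origin on the work surface. World frame = base frame: x ahead of the robot, y to its left, z up, the work surface at z = 0. Lengths are in mm, angles in rad, forces in N, time in s.
With the tool pointing down it reaches from about 400 to 875 mm from the base axis. Payload 19.3 kg.
Tool frame: the origin (TCP) lies at the very end of the fingers, on their centre line; the grasp point (between the pads) lies 19 mm behind it (grip_point_offset is the z of the grasp point in the tool frame, in mm); z points along the fingers, y is the line along which they close (so a half turn about z gives the same grasp; the last joint's range is limited). The gripper opens to 85 mm and grips with 20 to 120 N. Pads are 22 mm wide; open, the fingers measure 114 mm over their backs; the gripper's body (76 mm by 85 mm) begins 54 mm behind the grasp point. The pads swing forward as they close: fully open they stand 13 mm farther back than shut.
Start: joints at [-0.07, 0.521, -0.036, 1.599, 0.021, 1.021, -0.113], TCP at [624.992, -0.025, 231.291] pointing down, gripper open.
Joint ranges: [-2.91, 2.91], [-0.3, 2.13], [-1.5, 1.42], [0.17, 2.43], [-1.26, 4.41], [0.16, 1.93], [-2.52, 2.52]. Speed limits (rad/s): [1.89, 1.89, 2.39, 2.39, 3.01, 3.01, 3.01].

### API

Orientations are given as a 3x3 rotation matrix whose columns are the frame's x, y, z axes.
In Python, from workcell import movep, movel, goto_joints, open_gripper, clamp, wait, inverse_kinematics, read_state, camera, PlanningError, finish_job, grip_point_offset gives the robot as it stands. Calls block until the motion is done:
- movep(position, orientation): joint-space move of the TCP to a pose.
- movel(position, frame=None, max_speed=150, guard=None): straight line of the TCP; frame=None keeps the orientation; max_speed is the mean speed in mm/s. With guard (N) it stops when the force on the tool has changed by that much, and returns True; else False.
- goto_joints(angles): joint-space move.
- open_gripper() and clamp(): open the fingers fully, or close them until they stop; the grip force is fixed at half the most.
- wait(seconds).
- inverse_kinematics(position, orientation): joint angles nearest the present ones, or None.
- read_state(): the state.
- camera(name): name is "scene" or "side" or "wrist"; returns a dict with "image" (384x512x3 uint8, blue, green, red), "range_z" (384x512 float32, mm along the optical axis (not along the pixel's ray), 0 where there is no reading), "fx", "fy", "cx", "cy" (pixels), "cam_to_world" (4x4, takes a point from camera to world coordinates). Camera axes: x right, y up, looking along -z (the intrinsics and any distortion apply to the point x, -y, -z); pixel columns grow to the right and rows downward; lengths in mm; the calibration is good to about 2 mm. A picture is of the moment at which its call begins.
A pose or a line that the arm cannot do raises PlanningError and nothing moves.
- finish_job(): hands the job in; it is judged then, once.
The state is a dict: "time": time; "qpos": joint angles; "qvel": joint speeds; "joint_efforts": joint torques, N m; "eef_pos": TCP position; "tool_rot": TCP orientation; "ft_force": force on the tool from outside, world axes, zero at the start; "torque": the same for the moment, N m; "finger_gap": finger opening in mm; "gripper_force": force on a finger pad.
Only numpy, scipy, OpenCV 4.12 (cv2) and the standard library are available. Lean on these libraries where they do the work, as an engineer would, in place of code of your own. Each camera call takes 0.05 s, during which the arm holds its last target. There are 200 camera calls.

## Working session

There is one attempt and no reset: what is moved stays moved. The work goes in short steps, each a Python script; the robot and the scene stay as the last script left them, time stands still between calls to the robot, and variables do not carry over. Pictures are saved under pics/ and viewed, at most 10 in all, crops included, and the job is handed in when it is done.

```bash
ls; mkdir -p pics; cat > h.py <<'E'
import numpy as np, cv2
from workcell import *
def pts(c):
    z=c["range_z"]; v,u=np.mgrid[:z.shape[0],:z.shape[1]]
    P=np.stack([(u-c["cx"])/c["fx"]*z,-(v-c["cy"])/c["fy"]*z,-z,np.ones_like(z)],-1)@c["cam_to_world"].T
    P=P[...,:3]; P[z==0]=np.nan; return P
E
python3 - <<'E'
from h import *
import pickle
for n in ["scene","side","wrist"]:
    c=camera(n); pickle.dump(c,open(n+".pkl","wb")); print(n,[k for k in c],c["fx"],c["cx"],c["cam_to_world"].round(2).tolist())
    print({k:c[k] for k in c if k not in("image","range_z","cam_to_world")}, (c["range_z"]==0).mean())
    im=c["image"]; cv2.imwrite(f"pics/{n}.png",cv2.resize(im,(800,600)))
print(read_state(),grip_point_offset)
E
```

```text
pics
scene ['image', 'range_z', 'fx', 'fy', 'cx', 'cy', 'cam_to_world'] 365.4364222716463 262.93592466120407 [[-0.85, -0.31, 0.42, 920.75], [0.52, -0.5, 0.69, 578.87], [-0.0, 0.81, 0.59, 627.0], [0.0, 0.0, 0.0, 1.0]]
{'fx': 365.4364222716463, 'fy': 365.4364222716463, 'cx': 262.93592466120407, 'cy': 192.56157197495747} 0.0040435791015625
side ['image', 'range_z', 'fx', 'fy', 'cx', 'cy', 'cam_to_world'] 487.0246146000522 240.1865972734356 [[0.92, 0.3, -0.26, 208.58], [-0.4, 0.67, -0.62, -819.5], [-0.02, 0.67, 0.74, 1104.71], [0.0, 0.0, 0.0, 1.0]]
{'fx': 487.0246146000522, 'fy': 487.0246146000522, 'cx': 240.1865972734356, 'cy': 201.65197723450723} 0.003992716471354167
wrist ['image', 'range_z', 'fx', 'fy', 'cx', 'cy', 'cam_to_world'] 331.1116482820821 254.4296108512068 [[1.0, -0.0, 0.0, 625.1], [0.0, 0.96, 0.28, 71.42], [-0.0, -0.28, 0.96, 374.34], [0.0, 0.0, 0.0, 1.0]]
{'fx': 331.1116482820821, 'fy': 331.1116482820821, 'cx': 254.4296108512068, 'cy': 191.33365017673177} 0.0038248697916666665
{'time': 0.15, 'qpos': array([-0.07018072,  0.5218992 , -0.03630128,  1.59982107,  0.02120637,
        1.02112453, -0.11280622]), 'qvel': array([ 0.00096536, -0.00145289,  0.00077444, -0.00393782,  0.0001585 ,
       -0.00061091,  0.00129855]), 'joint_efforts': array([ 4.00798544e-04, -9.27376485e+01,  1.98035471e+00, -3.70049715e+01,
        1.79930578e-02,  6.46477114e-03, -1.41420460e-05]), 'eef_pos': array([ 6.24764277e+02, -5.74470625e-02,  2.30864524e+02]), 'tool_rot': array([[ 5.81424235e-05,  9.99999625e-01, -8.63810951e-04],
       [ 9.99999995e-01, -5.82081603e-05, -7.60760277e-05],
       [-7.61262801e-05, -8.63806524e-04, -9.99999624e-01]]), 'ft_force': array([-0.37948434,  0.18654538,  0.01476029]), 'torque': array([0.01619604, 0.0125712 , 0.02670335]), 'gripper_force': 0.0, 'finger_gap': 85.20980360351128} -18.700000000000003
```

View pics/scene.png

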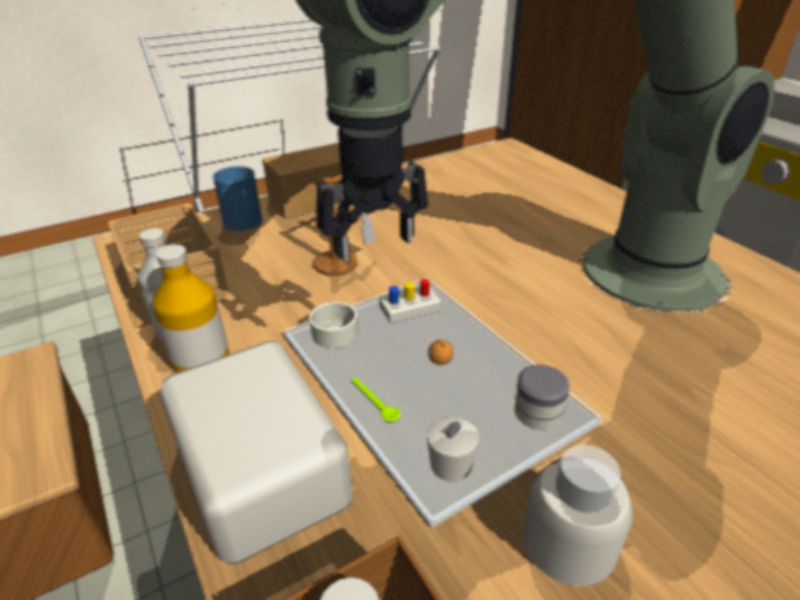

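View pics/side.png

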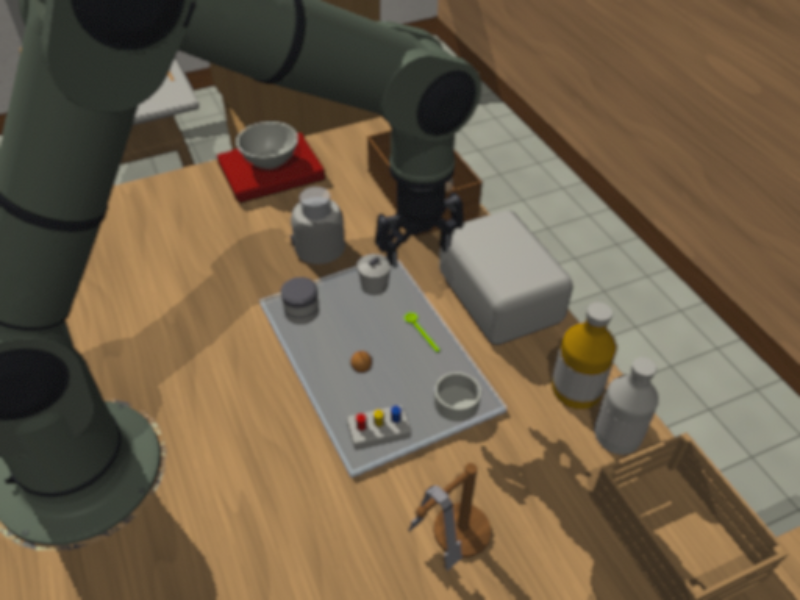

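The scene view is mainly useful for the layout. In the side view the roll is at about (361,361). The stand's post top is at (470,470), the peg end at (420,512), and the tongs' bar at (437,493). The tongs' arms run to (415,528) and (453,562). Next I'll take 3D positions from the range data.

```bash
python3 - <<'E'
from h import *
import pickle
c=pickle.load(open("side.pkl","rb")); P=pts(c); im=c["image"]
hsv=cv2.cvtColor(im,cv2.COLOR_BGR2HSV)
# tall stuff near the stand
x0,x1,y0,y1=250,330,290,375
Q=P[y0:y1,x0:x1]; C=im[y0:y1,x0:x1]; H=hsv[y0:y1,x0:x1]
z=Q[...,2]
woody=H[...,1]>90
print("stand tall wood"); 
m=woody&(z>165)&(z<200); 
for p in Q[m][::2]: print(p.round(0))
m=(~woody)&(z>60)&(z<215); S=Q[m]; print("steel",len(S)); 
S=S[np.argsort(-S[:,2])]
for p in S[::6]: print(p.round(0))
# roll
for n in("side","scene"):
    c=pickle.load(open(n+".pkl","rb")); P=pts(c); h=cv2.cvtColor(c["image"],cv2.COLOR_BGR2HSV)
    u,v=((231,231) if n=="side" else (282,225))
    m=np.zeros(P.shape[:2],bool); m[v-14:v+15,u-14:u+15]=1
    m&=(h[...,1]>110)&(P[...,2]>12)
    R=P[m]; A=np.c_[2*R,np.ones(len(R))]
    s=np.linalg.lstsq(A,(R**2).sum(1),rcond=None)[0]
    print(n,len(R),R.min(0),R.max(0),R.mean(0),s[:3])
big=cv2.resize(im[y0:y1,x0:x1],(720,765*720//765),interpolation=cv2.INTER_CUBIC)[:600]
cv2.imwrite("pics/crop1.png",cv2.resize(im[290:370,240:340],(750,600),interpolation=cv2.INTER_CUBIC))
E
```

```text
stand tall wood
[ 536. -351.  185.]
[ 539. -355.  189.]
[ 532. -354.  186.]
[ 536. -356.  187.]
[ 538. -360.  193.]
[ 529. -355.  187.]
[ 534. -355.  184.]
[ 537. -358.  187.]
[ 541. -360.  187.]
[ 528. -358.  187.]
[ 531. -361.  190.]
[ 537. -360.  185.]
[ 540. -362.  186.]
[ 527. -359.  185.]
[ 530. -362.  189.]
[ 535. -362.  185.]
[ 539. -364.  186.]
[ 529. -353.  171.]
[ 527. -363.  188.]
[ 531. -364.  187.]
[ 536. -366.  186.]
[ 541. -365.  181.]
[ 526. -362.  183.]
[ 529. -365.  185.]
[ 532. -368.  188.]
[ 537. -368.  185.]
[ 519. -361.  182.]
[ 523. -362.  182.]
[ 526. -366.  186.]
[ 531. -367.  183.]
[ 536. -367.  180.]
[ 542. -365.  173.]
[ 518. -363.  182.]
[ 521. -366.  184.]
[ 526. -366.  182.]
[ 531. -367.  179.]
[ 536. -367.  175.]
[ 512. -364.  184.]
[ 517. -366.  183.]
[ 520. -368.  183.]
[ 525. -368.  181.]
[ 530. -369.  179.]
[ 536. -368.  174.]
[ 511. -364.  180.]
[ 513. -367.  184.]
[ 517. -370.  186.]
[ 523. -369.  179.]
[ 529. -366.  171.]
[ 533. -369.  173.]
[ 538. -368.  167.]
[ 507. -365.  180.]
[ 510. -369.  185.]
[ 515. -369.  181.]
[ 519. -371.  182.]
[ 53
[... 2392 characters left out ...]
 -408.   95.]
[ 479. -414.   92.]
[ 488. -410.   87.]
[ 460. -351.   85.]
[ 473. -416.   83.]
[ 479. -413.   81.]
[ 477. -414.   81.]
[ 484. -414.   79.]
[ 459. -349.   76.]
[ 479. -415.   75.]
[ 477. -413.   73.]
[ 479. -416.   72.]
[ 481. -416.   70.]
[ 486. -412.   69.]
[ 483. -418.   67.]
[ 466. -346.   65.]
[ 481. -418.   63.]
[ 496. -413.   61.]
side 125 [496.73730077 -18.43710766  15.67717496] [529.87381054  14.67339845  40.69203993] [512.32104795  -5.48843898  29.7736175 ] [514.0214463   -1.26985554  23.27107526]
scene 182 [502.03082231  -6.31412452  12.49485336] [539.09890067  24.37137772  42.64910943] [523.64551116  12.26083742  29.51147245] [519.5266911    4.43478544  21.10324228]
```

View pics/crop1.png

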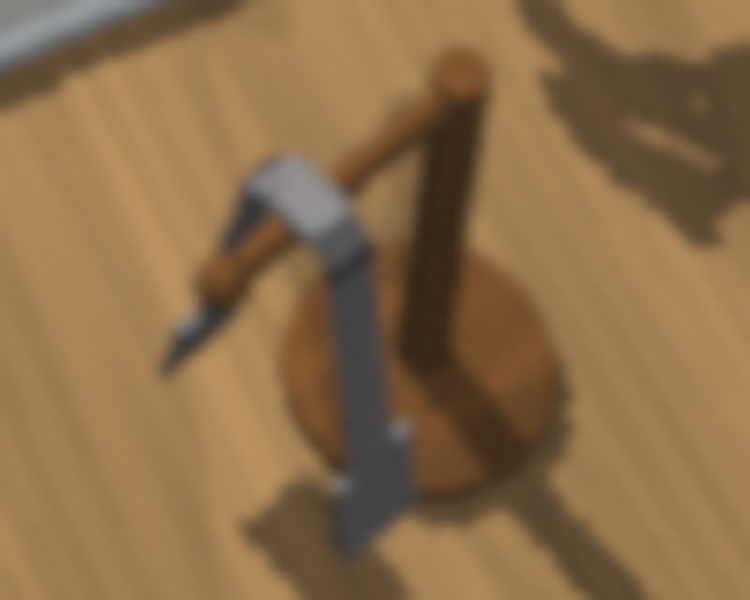

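The gripper can only open fully or close hard, and a full close on the arms would shut the tongs before they reach the roll. My plan:
1. Grip the rigid shoulders of the bar, above the pivots, so the tongs stay open.
2. Lift them straight off the peg and stand them astride the roll.
3. Re-grip at the grip height, close and lift.

First I'll check the fingertip geometry and refine the roll position.

```bash
python3 - <<'E'
from h import *
import pickle
# fingertip height when open (TCP z 231): dark points near x=625+-60,y=0
for n in("side","scene"):
    c=pickle.load(open(n+".pkl","rb")); P=pts(c)
    m=(np.abs(P[...,0]-625)<75)&(np.abs(P[...,1])<25)&(P[...,2]>150)&(P[...,2]<290)
    Q=P[m]; 
    for s in(-1,1):
        R=Q[(Q[:,0]-625)*s>15]; print(n,s,len(R),np.sort(R[:,2])[:6].round(0),R[np.argsort(R[:,2])[:3]].round(0).tolist())
c=pickle.load(open("wrist.pkl","rb")); P=pts(c); h=cv2.cvtColor(c["image"],cv2.COLOR_BGR2HSV)
m=(np.hypot(P[...,0]-517,P[...,1]-2)<40)&(P[...,2]>12)
R=P[m&(h[...,1]>110)]; print("wrist roll",len(R),R.min(0),R.max(0),R.mean(0))
if len(R)>10: print(np.linalg.lstsq(np.c_[2*R,np.ones(len(R))],(R**2).sum(1),rcond=None)[0][:3])
# neighbours within 130mm of roll
for n in("side","scene","wrist"):
    c=pickle.load(open(n+".pkl","rb")); P=pts(c); d=np.hypot(P[...,0]-517,P[...,1]-2)
    m=(d<140)&(d>30)&(P[...,2]>18)&(P[...,2]<100); print(n,P[m][np.argsort(d[m])[:60:10]].round(0).tolist())
# IK at stand
ROLL=np.array([517,2])
a=np.arctan2(29,91); y=np.array([-np.sin(a),np.cos(a),0])
for s in(1,-1):
    Y=s*y; Z=np.array([0,0,-1.]); R=np.c_[np.cross(Y,Z),Y,Z]
    for p in([478,-380,178],[478,-380,370],[478,-380,340],[517,2,340],[517,2,146],[517,2,300]):
        q=inverse_kinematics(p,R); print(s,p,None if q is None else np.round(q,2))
cv2.imwrite("pics/wrist0.png",cv2.resize(cv2.imread("pics/wrist.png"),(640,480)))
E
```

```text
side -1 92 [244. 248. 248. 249. 249. 250.] [[575.0, -6.0, 244.0], [578.0, -12.0, 248.0], [573.0, -6.0, 248.0]]
side 1 99 [243. 244. 245. 246. 247. 247.] [[668.0, 3.0, 243.0], [668.0, -7.0, 244.0], [672.0, -10.0, 245.0]]
scene -1 188 [244. 244. 244. 246. 246. 247.] [[583.0, 1.0, 244.0], [583.0, 6.0, 244.0], [583.0, -4.0, 244.0]]
scene 1 169 [244. 244. 247. 247. 247. 247.] [[675.0, 0.0, 244.0], [676.0, 5.0, 244.0], [675.0, 10.0, 247.0]]
wrist roll 1199 [498.61255418 -14.83304788  16.80032837] [556.77254552  24.75087423 302.22278606] [521.47668408   6.90885022  39.40757348]
[550.35356186  29.10158565 161.23863714]
side [[509.0, -115.0, 26.0], [506.0, -120.0, 29.0], [481.0, -117.0, 31.0], [480.0, -120.0, 32.0], [457.0, -113.0, 30.0], [508.0, -129.0, 31.0]]
scene [[502.0, -108.0, 25.0], [494.0, -111.0, 19.0], [502.0, -113.0, 21.0], [482.0, -110.0, 22.0], [484.0, -111.0, 23.0], [473.0, -108.0, 20.0]]
wrist [[509.0, -113.0, 24.0], [511.0, -113.0, 20.0], [514.0, -114.0, 26.0], [513.0, -114.0, 23.0], [518.0, -114.0, 20.0], [520.0, -115.0, 32.0]]
1 [478, -380, 178] [ 0.85  0.58 -0.4   1.68  0.27  0.94  2.22]
1 [478, -380, 370] [ 0.8   0.41 -0.32  1.44  0.13  1.32  2.34]
1 [478, -380, 340] [ 0.81  0.43 -0.34  1.48  0.14  1.26  2.33]
1 [517, 2, 340] [ 0.26  0.27 -0.48  1.72  0.13  1.19  1.63]
1 [517, 2, 146] [ 0.24  0.5  -0.47  1.94  0.32  0.77  1.46]
1 [517, 2, 300] [ 0.27  0.31 -0.49  1.78  0.16  1.1   1.6 ]
-1 [478, -380, 178] [ 0.37  0.58  0.29  1.7  -0.21  0.89 -0.51]
-1 [478, -380, 370] [ 0.33  0.41  0.36  1.46 -0.14  1.3  -0.56]
-1 [478, -380, 340] [ 0.34  0.43  0.35  1.51 -0.15  1.23 -0.55]
-1 [517, 2, 340] [-0.33  0.25  0.26  1.75 -0.07  1.16 -1.31]
-1 [517, 2, 146] [-0.3   0.48  0.24  1.97 -0.17  0.71 -1.22]
-1 [517, 2, 300] [-0.32  0.28  0.26  1.81 -0.08  1.06 -1.3 ]
```

View pics/wrist0.png

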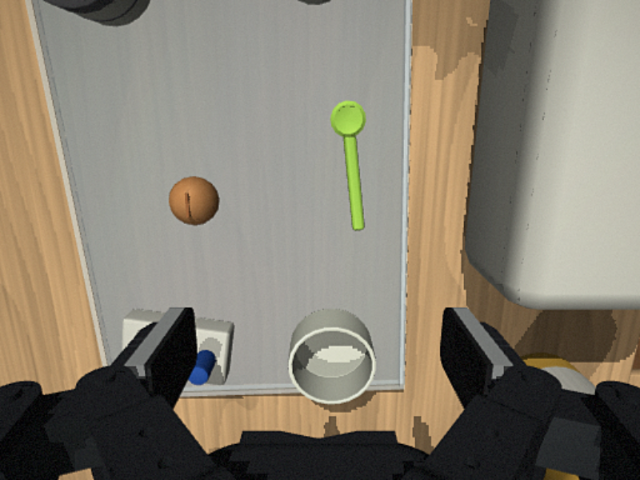

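The wrist view shows the roll at about (193,201), clear of its neighbours, with the spoon to its right. The open fingertips sit 13 mm behind the TCP, so the TCP corresponds to the shut position. Next I'll hover over the tongs and refine.

```bash
cat >> h.py <<'E'
def Rt(a,s=-1):  # tool down, closing along tongs y; a = peg yaw
    Y=s*np.array([-np.sin(a),np.cos(a),0]); Z=np.array([0,0,-1.]); return np.c_[np.cross(Y,Z),Y,Z]
def ray(c,u,v,z):
    T=c["cam_to_world"]; d=T[:3,:3]@[(u-c["cx"])/c["fx"],-(v-c["cy"])/c["fy"],-1]; o=T[:3,3]
    return o+d*(z-o[2])/d[2]
E
python3 - <<'E'
from h import *
import pickle
print("roll wrist",ray(pickle.load(open("wrist.pkl","rb")),154.6,160.8,22),"side",ray(pickle.load(open("side.pkl","rb")),231,231,22),"scene",ray(pickle.load(open("scene.pkl","rb")),282,225,22))
a=np.arctan2(29,91); movep([478,-380,290],Rt(a)); print(read_state()["time"])
c=camera("wrist"); pickle.dump(c,open("w2.pkl","wb")); cv2.imwrite("pics/w2.png",cv2.resize(c["image"],(800,600)))
P=pts(c); h=cv2.cvtColor(c["image"],cv2.COLOR_BGR2HSV)
m=(P[...,2]>182)&(P[...,2]<196)&(np.hypot(P[...,0]-478,P[...,1]+380)<35)&(h[...,1]<70); S=P[m]; print(len(S),S.mean(0),cv2.minAreaRect(S[:,:2].astype(np.float32)))
m=(P[...,2]>176)&(P[...,2]<196)&(h[...,1]>90)&(np.hypot(P[...,0]-490,P[...,1]+376)<80); S=P[m]; print(len(S),cv2.minAreaRect(S[:,:2].astype(np.float32)),cv2.fitLine(S[:,:2].astype(np.float32),cv2.DIST_HUBER,0,.01,.01).ravel())
E
```

```text
roll wrist [516.99451781   3.77699592  22.        ] side [ 5.15198575e+02 -4.02952742e-01  2.20000000e+01] scene [518.75347736   5.89621337  22.        ]
1.675
858 [ 476.75716794 -377.15777288  187.43243334] ((476.5387878417969, -377.70361328125), (16.498258590698242, 35.567298889160156), 18.667795181274414)
1757 ((491.32098388671875, -372.5760498046875), (107.58081817626953, 34.30485916137695), 29.03526496887207) [ 9.5220500e-01  3.0545974e-01  4.9812314e+02 -3.7035696e+02]
```

View pics/w2.png

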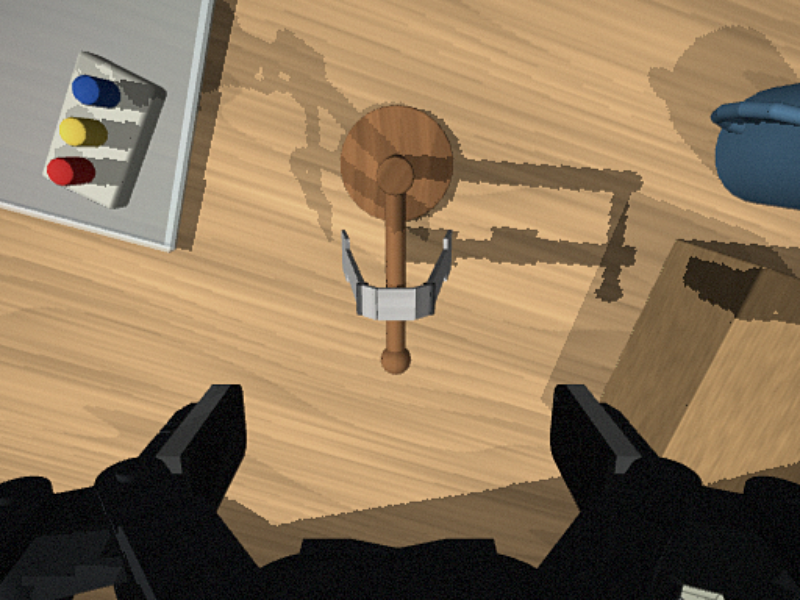

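The bar is at about (397,303) px, the post top at (395,174), and the tongs hang astride the peg. The shoulders look chamfered, so I'll check their profile before choosing the grip height.

```bash
python3 - <<'E'
from h import *
import pickle
a=np.radians(18); ex=np.array([np.cos(a),np.sin(a)]); ey=np.array([-np.sin(a),np.cos(a)])
c=pickle.load(open("w2.pkl","rb")); P=pts(c); h=cv2.cvtColor(c["image"],cv2.COLOR_BGR2HSV)
d=P[...,:2]-[476.6,-377.5]; X=d@ex; Y=d@ey
m=(h[...,1]<80)&(abs(Y)<50)&(P[...,2]>30)&(P[...,2]<200)&(X>-15)&(X<15)
for lo in range(-46,46,2):
    k=m&(Y>=lo)&(Y<lo+2)
    if k.sum()>3: print(lo+1,k.sum(),"z med/max/min",np.percentile(P[k][:,2],[50,95,5]).round(1),"x",np.percentile(X[k],[5,95]).round(1))
cv2.imwrite("pics/w2c.png",cv2.resize(c["image"][140:215,205:305],(800,600),interpolation=cv2.INTER_CUBIC))
E
```

```text
-41 12 z med/max/min [48.2 50.5 44.8] x [-14.2   5.6]
-39 18 z med/max/min [53.2 61.2 48.8] x [-12.7  14.6]
-37 27 z med/max/min [65.6 70.6 57.4] x [-9.5 14.7]
-35 30 z med/max/min [79.3 83.5 71.2] x [-13.1  14.6]
-33 37 z med/max/min [82.9 93.7 80.5] x [-13.4  14.2]
-31 19 z med/max/min [104.2 107.2  88.3] x [-6.3  7.8]
-29 21 z med/max/min [114.7 117.8 100.3] x [-5.5  7.8]
-27 23 z med/max/min [124.8 127.8 113.8] x [-6.8  7.7]
-25 26 z med/max/min [136.1 141.7 124.1] x [-7.5  7.7]
-23 42 z med/max/min [146.4 154.9 137.3] x [-5.9  7.9]
-21 14 z med/max/min [156.9 163.9 144.8] x [0.6 7.7]
-19 55 z med/max/min [179.7 181.2 161.5] x [-6.7  7.8]
-17 57 z med/max/min [181.3 182.2 171.7] x [-7.2  7.8]
-15 45 z med/max/min [182.6 183.7 177.8] x [-7.1  7.6]
-13 61 z med/max/min [184.6 186.1 183.2] x [-7.3  7.4]
-11 42 z med/max/min [186.9 188.5 185.2] x [-7.   7.5]
-9 62 z med/max/min [188.5 189.6 187.1] x [-6.9  7.5]
-7 43 z med/max/min [189.  190.  187.8] x [-6.9  7.5]
-5 62 z med/max/min [189.  189.9 187.6] x [-7.1  7.7]
-3 63 z med/max/min [188.8 189.8 187.2] x [-7.3  7.6]
-1 42 z med/m
[... 462 characters left out ...]
 7.6]
17 53 z med/max/min [181.3 182.8 177.8] x [-7.5  7.8]
19 53 z med/max/min [180.4 181.7 166.4] x [-7.   7.9]
21 32 z med/max/min [178.7 180.6 154.2] x [-5.5  7.9]
23 26 z med/max/min [153.1 155.8 140.7] x [-6.7  7.7]
25 23 z med/max/min [143.4 145.9 132.4] x [-6.5  7.8]
27 23 z med/max/min [132.9 135.5 120.4] x [-6.6  7.9]
29 22 z med/max/min [121.6 124.6 107.8] x [-7.   7.8]
31 21 z med/max/min [109.4 112.2  93.6] x [-7.   7.8]
33 31 z med/max/min [92.5 99.7 81. ] x [-6.1 13.7]
35 33 z med/max/min [82.2 86.  75.8] x [-12.8  14.7]
37 20 z med/max/min [71.1 78.2 64.2] x [-11.9  14.7]
39 19 z med/max/min [61.6 67.6 56. ] x [-13.3  14.8]
41 19 z med/max/min [50.7 55.2 41.9] x [-13.3  14.6]
```

View pics/w2c.png

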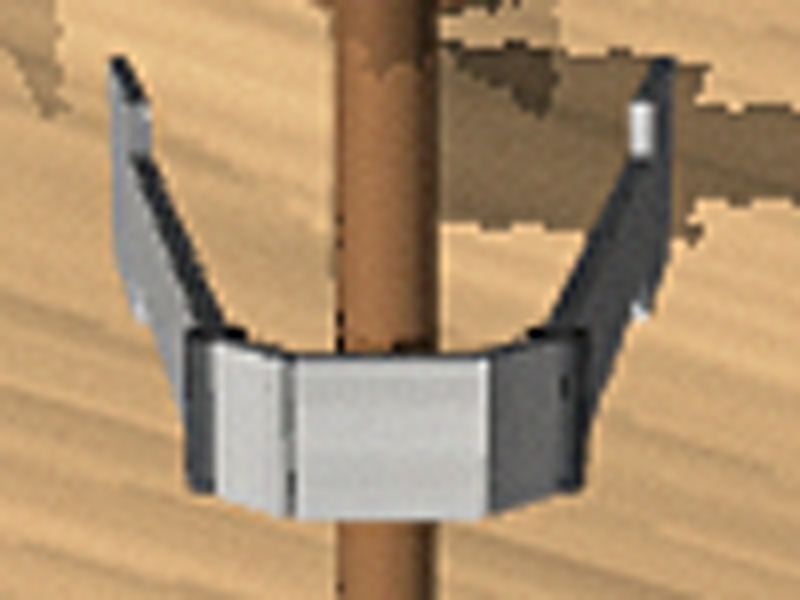

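The top is flat to ±11 mm and then slopes at 45° down to the pivots at about ±19 mm, with its centre near y +0.6. A grip along y would squeeze the arms. So I'll take one rigid shoulder (+y side) by its 16 mm wide edges, closing along x and offset 22 mm so the fingers clear the peg, ball and post. That leaves the tongs sprung open.

```bash
cat >> h.py <<'E'
def Rx(a):  # tool closing along tongs x
    Y=np.array([np.cos(a),np.sin(a),0]); Z=np.array([0,0,-1.]); return np.c_[np.cross(Y,Z),Y,Z]
E
python3 - <<'E'
from h import *
import pickle
a=np.radians(18); ex=np.array([np.cos(a),np.sin(a)]); ey=np.array([-np.sin(a),np.cos(a)])
p=np.array([476.6,-377.5])+.2*ex+(.6+22)*ey
movep([*p,290],Rx(a))
print(movel([*p,215]), movel([*p,174],max_speed=60,guard=8)); s=read_state(); print(s["eef_pos"],s["ft_force"],s["time"])
clamp(); s=read_state(); print(s["finger_gap"],s["gripper_force"],s["ft_force"],s["time"])
c=camera("wrist"); pickle.dump(c,open("w3.pkl","wb")); d=camera("side")
cv2.imwrite("pics/w3.png",np.hstack([cv2.resize(c["image"],(400,300)),cv2.resize(d["image"][230:380,200:400],(400,300))]))
E
```

```text
False False
[ 469.93749784 -356.07401994  174.20745982] [ 0.14673873 -0.18357642  0.00146333] 4.5167
11.70856570190579 58.533983677625656 [-0.1722809  -0.59109033  0.91271916] 5.2167
```

View pics/w3.png

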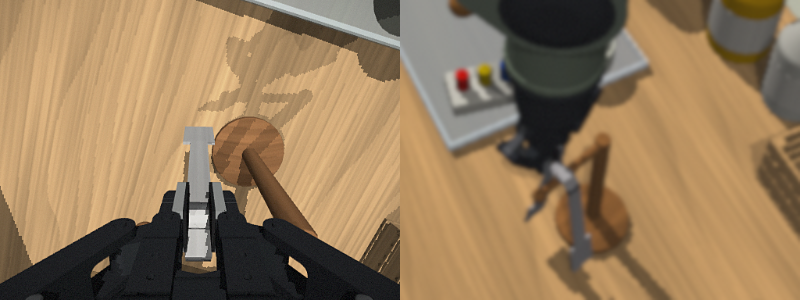

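The fingers have the +y shoulder, holding firm at 58 N, and the tongs are still hanging open on the peg. Lifting straight up.

```bash
python3 - <<'E'
from h import *
import pickle
p=read_state()["eef_pos"]
print(movel([p[0],p[1],200],max_speed=60,guard=8)); s=read_state(); print(s["ft_force"],s["finger_gap"])
print(movel([p[0],p[1],348],max_speed=120,guard=8)); s=read_state(); print(s["eef_pos"],s["ft_force"],s["finger_gap"],s["time"])
movep([517.5,100,348],Rx(0)); s=read_state(); print(s["eef_pos"],s["time"])
c=camera("wrist"); pickle.dump(c,open("w4.pkl","wb")); d=camera("side");e=camera("scene")
pickle.dump((c,d,e),open("w4.pkl","wb"))
cv2.imwrite("pics/w4.png",np.hstack([cv2.resize(c["image"],(400,300)),cv2.resize(e["image"][60:285,150:450],(400,300))]))
E
```

```text
False
[-0.23928394  0.16778834 -1.67095266] 11.755529540210224
False
[ 469.63328257 -355.84624751  347.3099499 ] [-0.12237833 -0.1062379  -1.16923692] 11.828318814195788 7.2833
[517.76743093  99.01971155 347.91373918] 8.9583
```

View pics/w4.png

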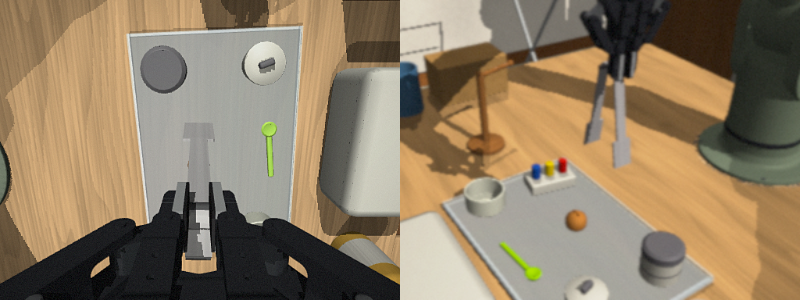

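The tongs are off the peg and still open, hanging straight from the fingers. I'll measure their pose in the hand from the depth data.

```bash
python3 - <<'E'
from h import *
import pickle
for n,c in zip(("wrist","side","scene"),pickle.load(open("w4.pkl","rb"))):
    P=pts(c); d=P-[517.8,99-22,0]
    m=(abs(d[...,0])<40)&(abs(d[...,1])<60)&(P[...,2]>195)&(P[...,2]<345)
    for lo in range(200,345,15):
        for s in(-1,1):
            k=m&(P[...,2]>=lo)&(P[...,2]<lo+15)&(s*d[...,1]>0)
            if k.sum()>4: print(n,lo,s,k.sum(),"dx",np.percentile(d[k][:,0],[5,50,95]).round(1),"dy",np.percentile(d[k][:,1],[5,50,95]).round(1))
    print(n,"lowest",np.sort(P[m][:,2])[:5].round(0))
E
```

```text
wrist 200 1 8 dx [ 1.1  7.9 13.6] dy [43.5 43.6 43.6]
wrist 215 1 248 dx [-13.4  -0.1  13.3] dy [41.2 42.5 43.9]
wrist 230 1 283 dx [-13.6  -0.1  13.3] dy [38.3 39.7 41.1]
wrist 245 1 367 dx [-13.7  -0.1  13.5] dy [34.  36.8 38.4]
wrist 260 1 218 dx [-7.3 -0.1  7. ] dy [32.8 34.1 35.4]
wrist 275 1 262 dx [-7.1 -0.1  7.2] dy [29.9 31.2 32.6]
wrist 290 1 308 dx [-7.  -0.   7.4] dy [27.  28.4 29.8]
wrist 305 1 382 dx [-7.1 -0.   7.3] dy [24.2 25.6 27.1]
wrist 320 1 446 dx [-6.4  0.   6.8] dy [21.4 22.8 24.2]
wrist 335 1 294 dx [-5.1  0.3  5.6] dy [19.3 20.4 21.5]
wrist lowest [214. 214. 214. 214. 214.]
side 200 -1 18 dx [-15.3  -2.1  12.4] dy [-43.4 -40.  -35.8]
side 200 1 8 dx [-13.5   1.1  11.1] dy [39.5 41.4 43.5]
side 215 -1 54 dx [-15.8  -2.8  11.4] dy [-42.6 -39.9 -35.8]
side 215 1 35 dx [-14.5  -1.1  10.7] dy [35.1 37.7 40.2]
side 230 -1 54 dx [-14.7  -0.5  11.7] dy [-40.7 -37.3 -33.5]
side 230 1 36 dx [-14.8  -1.2   9.4] dy [32.2 34.8 38.2]
side 245 -1 50 dx [-14.8  -2.8  10.8] dy [-38.5 -34.8 -30.6]
side 245 1 32 dx [-15.   -4.2  10.7] dy [30.3 33.1 35.8]
side 260 -1 32 dx [-8.
[... 1186 characters left out ...]
4  1.6  8.2] dy [-32.5 -29.5 -27.8]
scene 260 1 57 dx [-5.6  2.2  9.3] dy [29.7 32.7 34.1]
scene 275 -1 45 dx [-6.8  2.3  8.8] dy [-29.3 -27.4 -26.1]
scene 275 1 61 dx [-5.8  3.   9.5] dy [27.3 29.8 31.9]
scene 290 -1 47 dx [-6.4  0.8  8.4] dy [-26.9 -25.3 -23.7]
scene 290 1 56 dx [-5.9  1.9  9.3] dy [25.2 27.  28.7]
scene 305 -1 48 dx [-6.4  1.9  8.5] dy [-25.5 -22.9 -21.3]
scene 305 1 64 dx [-4.8  3.2  9.6] dy [21.1 24.1 25.9]
scene 320 -1 49 dx [-5.6  2.7  8.9] dy [-22.5 -20.4 -18.8]
scene 320 1 63 dx [-5.7  2.   9.8] dy [19.2 21.1 23.4]
scene 335 -1 33 dx [-4.6  3.3  9. ] dy [-20.6 -19.  -17.2]
scene 335 1 33 dx [-6.2  3.2 10.2] dy [17.8 19.3 21. ]
scene lowest [212. 213. 213. 213. 214.]
```

The tongs are vertical and symmetric, with the centre about 21.5 mm from the TCP in −y and the tips about 134 mm below it. With the camera biases removed, the roll is at about (517, 3). Next I'll lower the tongs astride the roll.

```bash
python3 - <<'E'
from h import *
import pickle
x,y=517.2,24.7
movel([x,y,340],max_speed=200); movel([x,y,152],max_speed=120,guard=12)
s=read_state(); print(s["eef_pos"],s["ft_force"])
print(movel([x,y,137.5],max_speed=15,guard=2.5)); s=read_state(); print(s["eef_pos"],s["ft_force"],s["time"])
c,d,e=camera("wrist"),camera("side"),camera("scene"); pickle.dump((c,d,e),open("w5.pkl","wb"))
cv2.imwrite("pics/w5.png",np.hstack([cv2.resize(d["image"][160:310,130:330],(400,300)),cv2.resize(e["image"][120:270,190:390],(400,300))]))
E
```

```text
[517.51543063  24.72910551 152.51725732] [-0.4452958   1.08926384  0.50685015]
True
[517.09311467  24.94626867 139.71175622] [-0.11984082  0.45725306  3.11239821] 12.1083
```

View pics/w5.png

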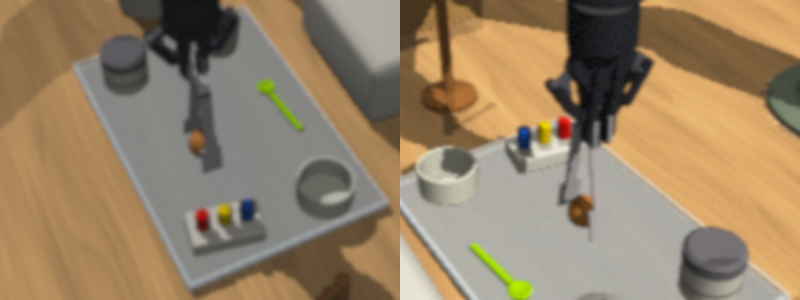

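The tips touched down at the expected height (TCP 139.7), with the roll between the arms. Now I'll release, raise, and check numerically that the tongs stand.

```bash
cat > m.py <<'E'
from h import *
def bar(c,x,y):
    P=pts(c); h=cv2.cvtColor(c["image"],cv2.COLOR_BGR2HSV)
    m=(np.hypot(P[...,0]-x,P[...,1]-y)<40)&(P[...,2]>146)&(P[...,2]<163); S=P[m]
    if len(S)<20: return len(S)
    return len(S),S.mean(0).round(1),cv2.minAreaRect(S[:,:2].astype(np.float32))
E
python3 - <<'E'
from m import *
import pickle
open_gripper(); p=read_state()["eef_pos"]
for z in(150,235): movel([p[0],p[1],z],max_speed=60 if z<160 else 130)
s=read_state(); print(s["eef_pos"],s["ft_force"],s["time"])
c,d,e=camera("wrist"),camera("side"),camera("scene"); pickle.dump((c,d,e),open("w6.pkl","wb"))
for k in(c,d,e): print(bar(k,517,3))
movep([517,3.4,215],Rt(0)); c=camera("wrist"); print(bar(c,517,3),read_state()["time"]); pickle.dump(c,open("w7.pkl","wb"))
E
```

```text
[516.46951439  24.60867294 234.29272712] [ 0.44098221  0.56007317 -0.53950545] 14.0917
(998, array([516.1,   6.9, 152. ]), ((516.1129150390625, 4.823137283325195), (38.4696159362793, 15.960715293884277), 89.05795288085938))
(54, array([515.2,  -1.1, 149.9]), ((515.4353637695312, 0.08733749389648438), (33.6074333190918, 16.16108512878418), 89.74774169921875))
(66, array([519.1,   7.8, 151.1]), ((518.26318359375, 6.231863021850586), (15.963972091674805, 33.877742767333984), 0.3920832872390747))
(1291, array([516.5,   4.4, 152.1]), ((515.9539184570312, 4.5158538818359375), (38.137943267822266, 16.57891273498535), 89.0517349243164)) 15.5917
```

The tongs stand upright at (516.3, 4.3), yaw about 0, astride the roll. I'll re-grip at the grip height, close, and do a small test lift.

```bash
python3 - <<'E'
from m import *
import pickle
movel([516.3,4.3,190]); print(movel([516.3,4.3,95.5],max_speed=80,guard=6)); s=read_state(); print(s["eef_pos"],s["ft_force"])
clamp(); s=read_state(); print("clamp",s["finger_gap"],s["gripper_force"],s["ft_force"],s["time"])
p=s["eef_pos"]; movel([p[0],p[1],p[2]+25],max_speed=40); wait(.2)
s=read_state(); print(s["eef_pos"],s["finger_gap"],s["ft_force"],s["time"])
c,d,e=camera("wrist"),camera("side"),camera("scene"); pickle.dump((c,d,e),open("w8.pkl","wb"))
for n,c in zip("wds",(c,d,e)):
    P=pts(c); h=cv2.cvtColor(c["image"],cv2.COLOR_BGR2HSV)
    m=(np.hypot(P[...,0]-517,P[...,1]-3)<45)&(h[...,1]>110)&(P[...,2]>8)&(P[...,2]<80); S=P[m]
    if len(S): print(n,len(S),S.min(0).round(0),S.max(0).round(0))
E
```

```text
False
[516.57843776   4.32494191  95.92802583] [ 0.31860531  0.01327826 -0.53100648]
clamp 38.399093436310544 54.981674551963806 [-3.20443515 -3.30418965 49.20848745] 17.8083
[518.93005973   3.89481643 123.14680455] 38.18261137607672 [-0.19372844 -0.22895009 -0.80772869] 18.8583
w 2703 [500. -16.  42.] [539.  25.  67.]
d 49 [498. -11.  41.] [515.  24.  65.]
s 84 [513.  -5.  39.] [540.  19.  66.]
```

The roll is pinched at 38 mm and rose with the tongs: its top went from 39 to 66 mm. Lifting to about 15 cm.

```bash
python3 - <<'E'
from m import *
p=read_state()["eef_pos"]; movel([p[0],p[1],248],max_speed=60); wait(1.0)
s=read_state(); print(s["eef_pos"],s["finger_gap"],s["gripper_force"],s["ft_force"],s["time"])
d,e=camera("side"),camera("scene")
for c in(d,e,camera("wrist")):
    P=pts(c); h=cv2.cvtColor(c["image"],cv2.COLOR_BGR2HSV)
    m=(np.hypot(P[...,0]-517,P[...,1]-3)<45)&(h[...,1]>110)&(P[...,2]>100)&(P[...,2]<220); S=P[m]
    if len(S): print(len(S),S.min(0).round(0),S.max(0).round(0))
cv2.imwrite("pics/w9.png",np.hstack([cv2.resize(d["image"][130:310,120:360],(400,300)),cv2.resize(e["image"][90:270,170:410],(400,300))]))
E
```

```text
[519.02173682   3.9076662  248.00522558] 38.04673122554905 60.84106922149658 [ 0.25703255  0.09371312 -1.25747333] 22.2333
55 [497. -12. 164.] [517.  28. 187.]
125 [512. -21. 153.] [542.  19. 219.]
2696 [500. -16. 166.] [539.  25. 192.]
```

View pics/w9.png

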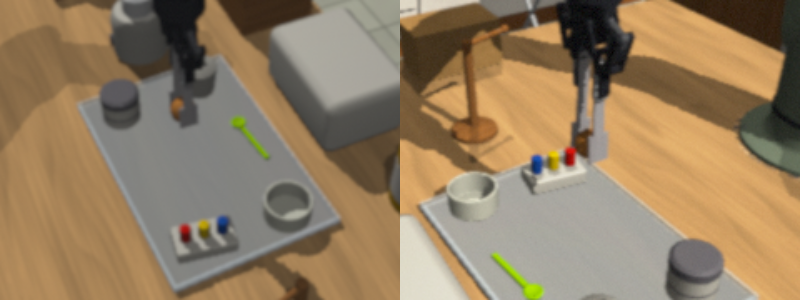

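The roll is held between the paddles with its top at about 191 mm, so its underside is about 150 mm above the tray. It is steady, and the other things are where they were. Handing in.

```bash
python3 -c "
from workcell import *
print(finish_job())"
```

```text
the job is handed in; nothing more can be done
None
```

I handed the job in with the roll held steady in the tongs about 15 cm above the tray, after about 22 s; on the way I stood the tongs astride the roll to re-grip them, and the wrist force briefly reached about 49 N as they closed.

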